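Put the driver back in its kit and latch the tray

TASK

Put the octagonal driver that lies on the repair mat back into its cradle in the open bit tray, then press the tray home into its case until its push-push catch takes hold, let go, and make sure that it has stayed in. Press slowly and gently, never with more than 22 N, and leave the other things on the bench where they are.

Things in the scene. Friction and masses are not known exactly. Their poses are not given: they have to be found in the camera images.
- case: Flat aluminium case of a precision driver kit, 124 mm wide (y), 36 high, screwed to the bench; immovable. Origin: on the bench under the middle of its mouth, where the cover begins; the cover runs 195 mm from there along +x, away from the robot. In front of the mouth, its floor (3 mm thick) and low cheeks (18 mm high, 116 apart) run on for 30 mm. The tray slides out along -x.
- tray_front (a point): Centre of the outer face of the tray's flat aluminium front (112 mm wide, from 4.5 to 34.5 mm above the bench, 6 thick; it never goes under the cover). Axes as the case's. Its x in the case's frame: -148 to -127 mm as found, between -27 and -11 mm when latched. The catch is set differently in every kit and hidden inside: where it takes must be felt.
- tray: Sliding bit tray, 0.3 kg, 1 N friction; origin 12.5 mm behind its front's outer face, at bench height. Over the last 24 mm a spring pushes back, 2 N rising to 5. The heart-cam catch takes when pressed 3 mm past its rest; at 4.4 mm a hard stop (6 N, then steeply up; over 22 N is forbidden). Too little: it springs out 24 to 40 mm. Pressed again once latched, it lets go.
- tray_cradle (a point): Where the middle of the driver's axis must lie: 20 mm above the bench, 62.5 mm behind the front's outer face. Axes as the case's; driver along x, either end first, 4.5 mm play at each end. Two pairs of posts 32 mm before and behind, 18.6 mm apart in y, flared to about 30 at the top, 27 mm high. Between them free to 36 mm either side, then bits up to 19 mm high; tray floor at 8 mm.
- driver: Precision driver without bit: a dark octagonal metal rod with light metal ends, 104 mm long, 16 mm across its flats, 70 g; lies on a flat on the mat. Origin: in the middle of its axis, 8 mm above what it lies on; x along its axis (the bit socket at +x). The octagonal part reaches from -42 to +34 mm.
- mat: Blue rubber repair mat, 280 (x) x 220 (y) x 4 mm, fixed. Origin: centre of its underside.
- phone: Opened phone, 72 x 148 x 8 mm, lying on the mat behind the driver. Origin: centre of its underside, y along its length. Leave it.
- screwdriver: Ordinary round-handled screwdriver, 150 mm long, 26 mm thick, on the bench; x along it to its tip, origin in the middle underneath. Not the driver of the kit. Leave it.
- flux_jar: Flux jar, 60 mm across, 62 mm high; origin: centre of its underside. Leave it.
- solder_spool: Solder spool standing on its flange, 54 mm across, 36 mm high; origin: centre of its underside. Leave it.
- board_holder: Small circuit-board vice, 85 x 70 x 32 mm; origin: centre of its underside. Leave it.
- screw_tray: Small compartment tray, 75 x 100 x 18 mm; origin: centre of its underside. Leave it.
- pliers: Pliers with covered handles, 145 mm long (along x), 65 mm wide, 14 mm high, lying; origin: under their middle. Leave them.
Not all that is in view belongs to the job. Several things have the shape of the driver; the one meant has the colours described above.

How it is judged (in metres and radians):
On the way, in this order (a step that is already met when the one before it is completed fails the run):
1. the driver lies in the cradle of the tray, let go (x of driver in the frame of tray_cradle between -0.006 and 0.006 m and y of driver in the frame of tray_cradle between -0.003 and 0.003 m and z of driver in the frame of tray_cradle between -0.003 and 0.003 m and angle between the x axis of driver and the x axis of tray_cradle, either way round below 0.06 rad and contact force between the fingers and driver below 0.3 N), for 0.3 s.
2. the tray is latched: it stays in with nothing pressing on it (x of tray_front in the frame of case above -0.0305 m and contact force between the fingers and tray below 0.3 N), for 0.5 s.
At the end, for the whole second after the job is handed in: The tray stays latched by itself, the outer face of its front no more than 30.5 mm in front of the case's mouth, with the driver at rest in its cradle: its middle within 6 mm along, 3 mm across and 3 mm in height of the cradle's centre, its axis within 3.4 degrees of the tray's (x of tray_front in the frame of case above -0.0305 m and x of driver in the frame of tray_cradle between -0.006 and 0.006 m and y of driver in the frame of tray_cradle between -0.003 and 0.003 m and z of driver in the frame of tray_cradle between -0.003 and 0.003 m and angle between the x axis of driver and the x axis of tray_cradle, either way round below 0.06 rad and linear speed of driver below 0.02 m/s); the robot touches nothing.
It fails at once if the tray pressed with more than 22 N (contact force between any of the arm, the fingers and tray above 22 N).
It fails at once if one of the other things on the bench moved more than 15 mm (distance of any of phone, screwdriver, flux_jar, solder_spool, board_holder, screw_tray, pliers from where it was at the start of the episode above 0.015 m).
It also fails if it takes over 67 s, if anything falls off the work surface, if the arm or the gripper's body presses on something with over 40 N, if the wrist force passes 120 N, or if a joint passes its speed limit or range.

ROBOT

A 6-joint arm with a two-finger parallel gripper is mounted at the origin on the work surface. World frame = base frame: x ahead of the robot, y to its left, z up, the work surface at z = 0. Lengths are in mm, angles in rad, forces in N, time in s.
With the tool pointing down it reaches from about 275 to 1000 mm from the base axis. Payload 8.4 kg.
Tool frame: the origin (TCP) lies on the centre line of the jaws, within the pads' length; the fingertips stand r.tip_reach ahead of it and the grasp point (between the pads) lies 11 mm behind it (r.tip_reach is the distance from the TCP to the fingertips, in mm); z points along the fingers, y is the line along which they close (so a half turn about z gives the same grasp; the last joint's range is limited). The gripper opens to 85 mm and grips with 20 to 120 N. Pads are 22 mm wide; open, the fingers measure 114 mm over their backs; the gripper's body (76 mm by 85 mm) begins 54 mm behind the grasp point. The pads swing forward as they close: fully open they stand 13 mm farther back than shut.
Start: joints at [-0.002, 0.353, 1.633, -0, 1.155, -0.002], TCP at [625.002, -0, 239.281] pointing down, gripper open.
Joint ranges: [-2.63, 2.63], [-0.92, 2.1], [0.06, 2.66], [-1.3, 4.44], [0, 2.69], [-3.02, 3.02]. Speed limits (rad/s): [2.22, 2.22, 2.79, 3.14, 3.14, 3.14].

INTERFACE

Orientations are given as [roll, pitch, yaw] about the fixed x, y, z axes, in that order (R = Rz(yaw) Ry(pitch) Rx(roll)).
In Python, from rig import r gives the robot as it stands.
- The arm moves only by the tool carry_out, never from a script. Its argument "targets" is a list of rows, each an object with "dp": the shift along the tool's x, y, z in mm, a list of three; "yaw": the turn about the tool's z in degrees. A call has 1 to 12 rows; each row is the pose to reach, as a shift and turn from the pose commanded when the call began, along the tool's axes at that moment; what a row does not reach only later rows make up. A row lasts 1/8 s, in which the tool goes at most 62.5 mm and 10.7 degrees, less where a joint would pass 70% of its speed; a pose out of reach is approached as far as the arm can. A call with a gripper value outside its range is refused whole. "fingers" is the opening, from -1 (shut) to 1 (fully open), so that 0 is half open, set as the call begins (left out, the last holds). The fingers move at their own pace and stop on an object; "grip_force" is the grip in N (left out, the last holds). Time passes only in rows, so rows that repeat a pose let the fingers close. It gives the time, the measured TCP pose, the force, the opening and the grip force at its end, in the units of the state.
- r.sense(): the state, without advancing time (a new reading comes with each control period).
- r.grab_frame(name): name is "scene" or "side" or "wrist"; returns the picture (480x640x3 uint8, red, green, blue); there is no depth.
- r.get_calibration(name): a dict with "fx", "fy", "cx", "cy" (pixels), "rvec" (rotation vector, rad) and "tvec" (3), from world to camera coordinates, as OpenCV has them. Camera axes: x right, y down, z forward; pixel columns grow to the right and rows downward; lengths in mm; the calibration is good to about 2 mm. A picture is of the moment at which its call begins: read the wrist's pose just before it. get_calibration takes no time and is no camera call; for the wrist camera it gives the pose at the moment of the call.
- r.sign_off(): hands the job in; it is judged then, once.
The state is a dict: "clock": time; "qpos": joint angles; "qvel": joint speeds; "joint_efforts": joint torques, N m; "eef_pos": TCP position; "tcp_rot": TCP orientation; "contact_force": force on the tool from outside, world axes, zero at the start; "wrist_torque": the same for the moment, N m; "opening": opening from 0.0 (shut) to 1.0 (fully open); "grasp_force": force on a finger pad.
Only numpy, scipy, OpenCV 4.12 (cv2) and the standard library are available. Lean on these libraries where they do the work, as an engineer would, in place of code of your own. Each camera call takes 0.05 s, during which the arm holds its last target. There are 200 camera calls.

## Working session

There is one attempt and no reset: what is moved stays moved. The work goes in short steps, Python scripts to look and compute and a tool call to move; the robot and the scene stay as the last step left them, time stands still between calls to the robot, and variables do not carry over. Pictures are saved under pics/ and viewed, at most 10 in all, crops included, and the job is handed in when it is done.

Besides the shell and the picture viewer there is one more tool, called after "Request:" as name(argument=value, ...) on one line, values as JSON. carry_out: Moves the arm, as the interface text tells. Its arguments: {"type":"object","properties":{"targets":{"type":"array","items":{"type":"object","properties":{"dp":{"type":"array","items":{"type":"number"}},"yaw":{"type":"number"}}}},"fingers":{"type":"number"},"grip_force":{"type":"number"}},"required":["targets"]}

```bash
mkdir -p pics; ls; cat > h.py <<'E'
import numpy as np, cv2
from rig import r
def cal(n):
    c=r.get_calibration(n);K=np.array([[c['fx'],0,c['cx']],[0,c['fy'],c['cy']],[0,0,1.]])
    R=cv2.Rodrigues(np.array(c['rvec'],float))[0];t=np.array(c['tvec'],float).ravel();return K,R,t
def ray(c,uv,z):
    K,R,t=c;d=R.T@np.linalg.inv(K)@np.array([uv[0],uv[1],1.]);o=-R.T@t
    return o+d*(z-o[2])/d[2]
def proj(c,P):
    K,R,t=c;p=(R@np.array(P,float).reshape(-1,3).T).T+t;p=(K@p.T).T;return p[:,:2]/p[:,2:]
def snap(n,f):
    c=cal(n);im=r.grab_frame(n);cv2.imwrite('pics/'+f,im[:,:,::-1]);return c,im
E
python3 - <<'E'
from h import *
for n in('scene','side','wrist'):
    c,im=snap(n,n+'0.png');print(n,-c[1].T@c[2],c[0][0,0],c[1][2])
s=r.sense();print(s,r.tip_reach)
E
```

```text
pics
scene [1163.38714078 -170.61045405 1145.51867265] 611.9897540755289 [-0.50338701  0.13614388 -0.85326805]
side [ 496.23743478 -697.11347123  808.22583618] 469.70157726554373 [ 0.01339921  0.67538321 -0.73734523]
wrist [624.79666451  68.65755711 374.01720619] 362.05295733595614 [-0.00181386 -0.26832706 -0.96332616]
{'clock': 0.15, 'qpos': array([-2.42459459e-03,  3.53534098e-01,  1.63395843e+00,  7.43143381e-06,
        1.15520305e+00, -2.42234120e-03]), 'qvel': array([-0.00100523, -0.00079594, -0.00038939,  0.00074119,  0.00114152,
       -0.00052773]), 'joint_efforts': array([-7.39769093e-04, -6.05638933e+01, -3.42338884e+01, -2.29960733e-05,
        6.16452831e-03, -4.00942213e-05]), 'eef_pos': array([ 6.24643595e+02, -1.22304595e-02,  2.38708087e+02]), 'tcp_rot': array([-3.14048975e+00, -9.46717858e-06,  1.57079106e+00]), 'contact_force': array([-0.39871537,  0.05252692,  0.41198655]), 'wrist_torque': array([-0.04496076, -0.0194696 , -0.03709821]), 'grasp_force': 0.0, 'opening': 1.0045258718586298} 8.0
```

View pics/scene0.png

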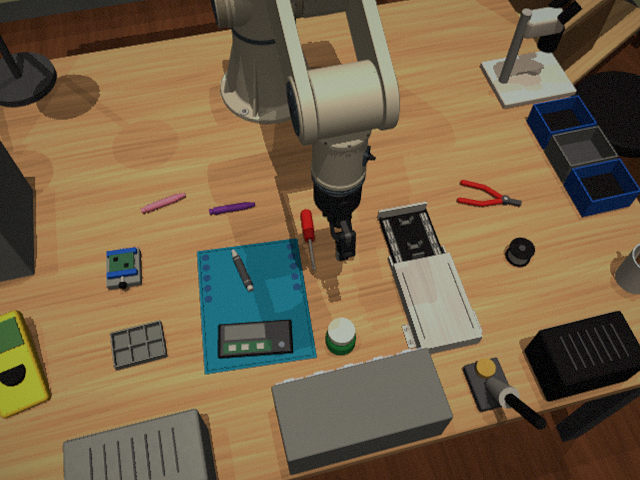

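View pics/wrist0.png

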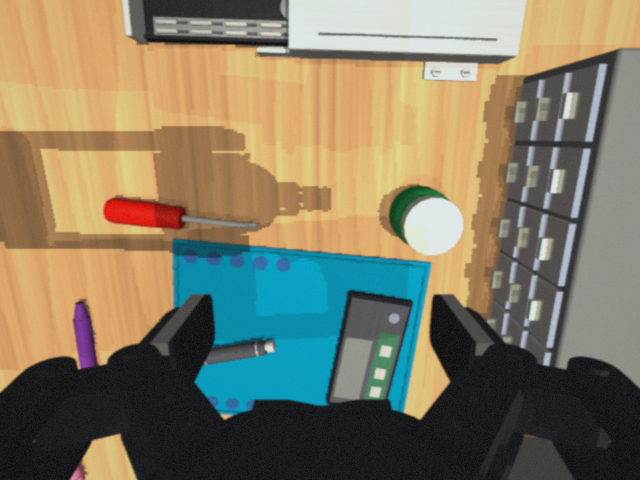

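The scene picture shows the driver on the mat at about (243,270), its ends near (236,250) and (251,290). The tray front is near (403,211), the case cover spans (392,260) to (478,345), and the red screwdriver lies at (308,235). The wrist picture shows the driver's end at (268,347), partly hidden by the finger.

```bash
python3 - <<'E'
from h import *
a=cv2.imread('pics/scene0.png');b=cv2.imread('pics/side0.png')
A=cv2.resize(a[190:360,360:500],None,fx=2.8,fy=2.8,interpolation=cv2.INTER_CUBIC)
B=cv2.resize(b,(400,300));
cv2.imwrite('pics/c1.png',np.hstack([A,cv2.resize(b[:, :],(408,306)) if 0 else np.vstack([B,cv2.resize(a[235:310,200:300],(400,176+0),interpolation=cv2.INTER_CUBIC)])]) if A.shape[0]==476 else A)
# driver
hsv=cv2.cvtColor(a,cv2.COLOR_BGR2HSV)
blue=((hsv[:,:,0]>85)&(hsv[:,:,0]<112)&(hsv[:,:,1]>140)).astype(np.uint8)
m=np.zeros_like(blue);m[246:300,225:265]=1-blue[246:300,225:265]
n,l,st,ce=cv2.connectedComponentsWithStats(m)
c=cal('scene')
for i in range(1,n):
    if st[i,4]>60:
        ys,xs=np.where(l==i);rc=cv2.minAreaRect(np.c_[xs,ys].astype(np.float32));print(st[i],rc)
        bx=cv2.boxPoints(rc);W=np.array([ray(c,p,12) for p in bx]);print(W.round(1),W.mean(0))
E
```

```text
[231 249  23  43 329] ((241.50730895996094, 269.7658386230469), (45.677345275878906, 7.822419166564941), 65.224853515625)
[[ 468.9 -185.8   12. ]
 [ 464.6 -169.6   12. ]
 [ 573.1 -149.5   12. ]
 [ 576.8 -165.2   12. ]] [ 520.8523039  -167.55472166   12.        ]
```

View pics/c1.png

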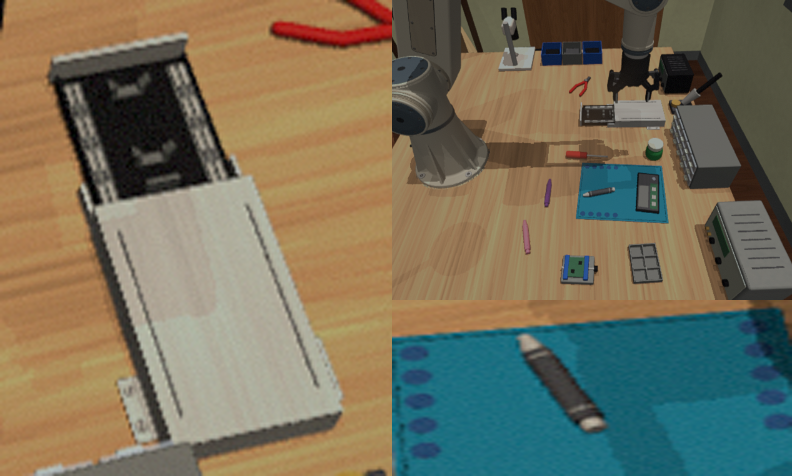

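The crop shows the tray front's top edge from about (379,213) to (427,204) in full-image pixels. The cover corners are near (394,265), (450,254), (481,336) and (417,347). The two post pairs are at (406,220) and (415,244). The driver has light ends and a dark body.

```bash
python3 - <<'E'
from h import *
c=cal('scene')
for p,z in [((393.9,265),36),((450.4,254.3),36),((480.7,336.4),36),((417,347),36),((378.6,213.2),34.5),((426.8,203.6),34.5),((405.7,220),25),((414.6,244),25)]: print(p,ray(c,p,z).round(1))
b=cv2.imread('pics/side0.png');hsv=cv2.cvtColor(b,cv2.COLOR_BGR2HSV)
blue=((hsv[:,:,0]>85)&(hsv[:,:,0]<112)&(hsv[:,:,1]>140)).astype(np.uint8)
m=np.zeros_like(blue);m[290:325,305:362]=1-blue[290:325,305:362]
n,l,st,ce=cv2.connectedComponentsWithStats(m);c=cal('side')
for i in range(1,n):
    if st[i,4]>60:
        ys,xs=np.where(l==i);rc=cv2.minAreaRect(np.c_[xs,ys].astype(np.float32));print(st[i],rc)
        W=np.array([ray(c,p,12) for p in cv2.boxPoints(rc)]);print(W.round(1),W.mean(0))
E
```

```text
(393.9, 265) [603.4 140.9  36. ]
(450.4, 254.3) [608.6 264.   36. ]
(480.7, 336.4) [796.7 254.5  36. ]
(417, 347) [786.3 127.3  36. ]
(378.6, 213.2) [470.7 149.6  34.5]
(426.8, 203.6) [472.8 260.7  34.5]
(405.7, 220) [496.7 204.6  25. ]
(414.6, 244) [559.9 203.1  25. ]
[305 299  53  16 431] ((330.78448486328125, 306.9584045410156), (9.015948295593262, 52.94758987426758), 78.31063079833984)
[[ 466.6 -169.2   12. ]
 [ 572.7 -147.9   12. ]
 [ 574.6 -169.4   12. ]
 [ 470.1 -190.1   12. ]] [ 521.01053208 -169.14072288   12.        ]
```

Request:
carry_out(targets=[{"dp": [-60,-30,20],"yaw": 10},{"dp": [-110,-60,40],"yaw": 20},{"dp": [-150,-90,60],"yaw": 30},{"dp": [-168,-104,80],"yaw": 40},{"dp": [-168,-104,95],"yaw": 50},{"dp": [-168,-104,95],"yaw": 60},{"dp": [-168,-104,95],"yaw": 70},{"dp": [-168,-104,95],"yaw": 79},{"dp": [-168,-104,95],"yaw": 79},{"dp": [-168,-104,95],"yaw": 79},{"dp": [-168,-104,95],"yaw": 79}], fingers=0.1)

```text
clock: 1.52
eef_pos: [521.0, -168.0, 144.3]
tcp_rot: [-3.142, 0.0, 0.194]
contact_force: [0.0, 0.5, 0.2]
opening: 0.551
grasp_force: 0.0
```

```bash
python3 - <<'E'
from h import *
c,im=snap('wrist','w1.png')
s=r.sense();print(s['clock'],s['eef_pos'],s['tcp_rot'],s['opening'],r.tip_reach,s['qpos'])
print(proj(c,[[521,-168,12]]),-c[1].T@c[2])
for p in [(-42,0),(34,0),(52,0),(-52,0)]:
    a=np.radians(11);print(proj(c,[521+p[0]*np.cos(a),-168+p[0]*np.sin(a),12]))
E
```

```text
1.575 [ 520.99843565 -168.00134986  144.28352111] [3.14157801e+00 2.56202887e-05 1.93483425e-01] 0.5488744618340501 8.0 [-3.14657891e-01  3.46410163e-01  1.88464498e+00 -3.19754544e-05
  9.10552767e-01  1.06267462e+00]
[[322.74056832 229.10821856]] [ 587.61594585 -154.09982987  279.6391064 ]
[[322.60281029 280.40612241]]
[[322.86061788 184.40453889]]
[[322.92756155 159.47626419]]
[[322.57159078 292.03154599]]
```

View pics/w1.png

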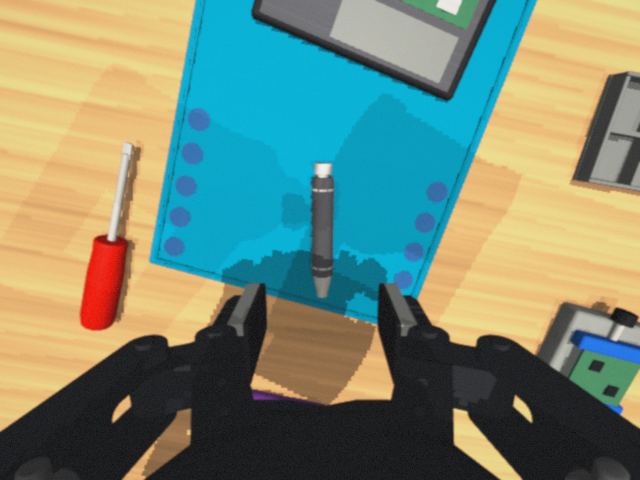

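The wrist view shows the driver running vertically from (322,163) to (322,297), about 4 px nearer the robot than predicted and at the predicted angle. I'll shift 2 mm back and descend.

Request:
carry_out(targets=[{"dp": [-2,0,50]},{"dp": [-2,0,95]},{"dp": [-2,0,115]},{"dp": [-2,0,125]},{"dp": [-2,0,130]},{"dp": [-2,0,130]},{"dp": [-2,0,130]}])

```text
schema error: expected keys dp, yaw
```

Request:
carry_out(targets=[{"dp": [0,0,0]},{"dp": [0,0,0]},{"dp": [0,0,0]},{"dp": [0,0,0]},{"dp": [0,0,0]},{"dp": [0,0,0]},{"dp": [0,0,0]},{"dp": [0,0,0]}], fingers=-1, grip_force=35)

```text
schema error: expected keys dp, yaw
```

Request:
carry_out(targets=[{"dp": [-2,0,50],"yaw": 0},{"dp": [-2,0,95],"yaw": 0},{"dp": [-2,0,115],"yaw": 0},{"dp": [-2,0,125],"yaw": 0},{"dp": [-2,0,130],"yaw": 0},{"dp": [-2,0,130],"yaw": 0},{"dp": [-2,0,130],"yaw": 0}])

```text
clock: 2.45
eef_pos: [519.6, -168.6, 15.1]
tcp_rot: [3.141, -0.001, 0.192]
contact_force: [0.9, 0.4, 0.4]
opening: 0.549
grasp_force: 0.0
```

Request:
carry_out(targets=[{"dp": [0,0,0],"yaw": 0},{"dp": [0,0,0],"yaw": 0},{"dp": [0,0,0],"yaw": 0},{"dp": [0,0,0],"yaw": 0},{"dp": [0,0,0],"yaw": 0},{"dp": [0,0,0],"yaw": 0},{"dp": [0,0,0],"yaw": 0},{"dp": [0,0,0],"yaw": 0}], fingers=-1, grip_force=35)

```text
clock: 3.45
eef_pos: [519.3, -168.5, 14.8]
tcp_rot: [3.141, -0.001, 0.192]
contact_force: [-1.4, 0.8, 7.0]
opening: 0.17
grasp_force: 34.8
```

Request:
carry_out(targets=[{"dp": [0,0,-30],"yaw": 0},{"dp": [0,0,-80],"yaw": 0},{"dp": [10,-40,-110],"yaw": 3},{"dp": [20,-90,-120],"yaw": 6},{"dp": [33,-140,-120],"yaw": 9},{"dp": [45,-190,-120],"yaw": 12},{"dp": [58,-240,-120],"yaw": 14},{"dp": [70,-290,-120],"yaw": 14},{"dp": [80,-335,-120],"yaw": 14},{"dp": [84,-362,-120],"yaw": 14},{"dp": [84,-362,-120],"yaw": 14},{"dp": [84,-362,-120],"yaw": 14}])

```text
clock: 4.95
eef_pos: [532.1, 202.4, 134.1]
tcp_rot: [3.141, 0.0, -0.052]
contact_force: [0.7, -0.9, -0.3]
opening: 0.172
grasp_force: 34.4
```

```bash
python3 - <<'E'
from h import *
c,im=snap('wrist','w2.png')
s=r.sense();print(s['clock'],s['eef_pos'],s['tcp_rot'],s['opening'])
print(proj(c,[[471.8,205.2,34.5],[606,202.5,36],[532,203,20]]),-c[1].T@c[2])
E
```

```text
5.0 [532.21840237 202.06883846 134.15010182] [ 3.14113852e+00  4.34952035e-04 -5.28080155e-02] 0.17760366960679044
[[323.12353812 321.26319552]
 [316.3832776  126.49496712]
 [321.79857791 235.3040359 ]] [600.00620136 199.70986262 269.46775686]
```

View pics/w2.png

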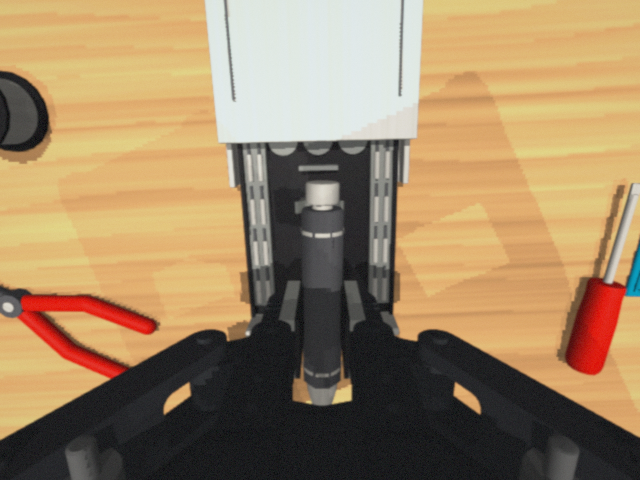

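The driver is held from (322,181) to (321,404) in the wrist view. The mouth edge is at about v=140, from (219,142) to (416,138). The rails are at u≈243–397, and the rear posts at v≈207 are half hidden. I'll zoom in once.

```bash
python3 - <<'E'
import cv2
a=cv2.imread('pics/w2.png')[130:340,210:430]
cv2.imwrite('pics/c2.png',cv2.resize(a,None,fx=2.8,fy=2.8,interpolation=cv2.INTER_CUBIC).clip(0,255))
import numpy as np
b=cv2.imread('pics/c2.png');b=(255*(b/255.)**0.6).astype(np.uint8);cv2.imwrite('pics/c2.png',b)
E
```

```text
(no output)
```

View pics/c2.png

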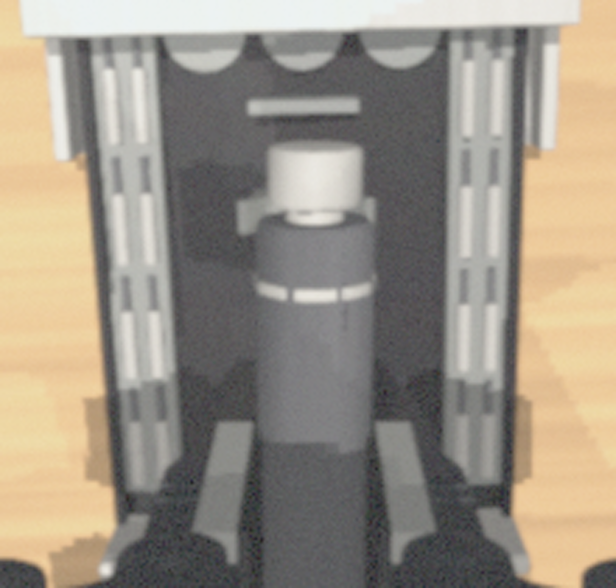

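```bash
python3 - <<'E'
from h import *
c=cal('wrist')
for n,p,z in [('mouthL',(217.9,142.5),36),('mouthR',(416.8,137.9),36),('axfar',(318.75,144.3),19),('axnear',(322.5,301.4),19),('bar',(318.6,167.5),20),('post',(319.5,206.5),27),('post',(319.5,206.5),22),('drv+',(322,181),131.3),('drv-',(321,404),131.3)]: print(n,ray(c,p,z).round(1))
c=cal('scene');im=r.grab_frame('scene');cv2.imwrite('pics/scene2.png',im[:,:,::-1])
a=im[190:280,365:465,::-1];cv2.imwrite('pics/c3.png',cv2.resize((255*(a/255.)**.6).astype(np.uint8),None,fx=6,fy=6,interpolation=cv2.INTER_CUBIC))
E
```

```text
mouthL [599.8 264.   36. ]
mouthR [596.  140.1  36. ]
axfar [595.1 201.4  19. ]
axnear [480.1 204.9  19. ]
bar [579.9 202.3  20. ]
post [554.3 203.1  27. ]
post [553.4 203.2  22. ]
drv+ [583.8 200.  131.3]
drv- [483.  205.8 131.3]
```

View pics/c3.png

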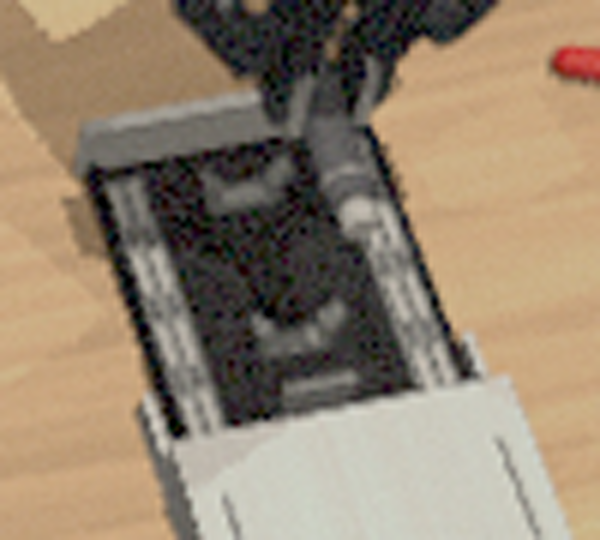

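The crop shows the front's top edge from (379,211) to (408,206) in full-image pixels, post pairs at (407,221) and (415,245), the end bar at (418,254), and the mouth from (394,263) to (450,253).

```bash
python3 - <<'E'
from h import *
c=cal('scene')
f=lambda u,v:(365+u/6,190+v/6)
for n,p,z in [('front',f(85,128),34.5),('front',f(260,95),34.5),('innerbot',f(95,172),8),('postf',f(250,180),24),('postr',f(298,328),24),('bar',f(318,383),20),('mouthR',f(175,440),36),('mouthL',f(512,378),36),('drvend',f(358,210),131.3)]: print(n,ray(c,p,z).round(1))
E
```

```text
front [466.3 152.3  34.5]
front [468.3 219.1  34.5]
innerbot [469.4 157.7   8. ]
postf [496.7 207.   24. ]
postr [561.  203.1  24. ]
bar [582.2 203.7  20. ]
mouthR [599.8 142.7  36. ]
mouthL [605.5 265.   36. ]
drvend [580.6 201.5 131.3]
```

Request:
carry_out(targets=[{"dp": [-10,-0.5,20],"yaw": -1.4},{"dp": [-10,-0.5,50],"yaw": -1.4},{"dp": [-10,-0.5,70],"yaw": -1.4},{"dp": [-10,-0.5,70],"yaw": -1.4},{"dp": [-10,-0.5,70],"yaw": -1.4}])

```text
clock: 5.68
eef_pos: [523.0, 203.6, 65.0]
tcp_rot: [-3.141, -0.001, -0.029]
contact_force: [0.0, 0.6, -0.5]
opening: 0.174
grasp_force: 34.4
```

```bash
python3 - <<'E'
from h import *
c,im=snap('wrist','w3.png')
s=r.sense();print(s['eef_pos'],s['tcp_rot'],s['opening'])
a=im[100:450,180:460,::-1];cv2.imwrite('pics/c4.png',cv2.resize((255*(a/255.)**.6).astype(np.uint8),None,fx=1.7,fy=1.7,interpolation=cv2.INTER_CUBIC))
E
```

```text
[523.19752121 203.83419814  65.24448579] [-3.14110172e+00 -1.27130848e-03 -2.85276955e-02] 0.1707106731946184
```

View pics/c4.png

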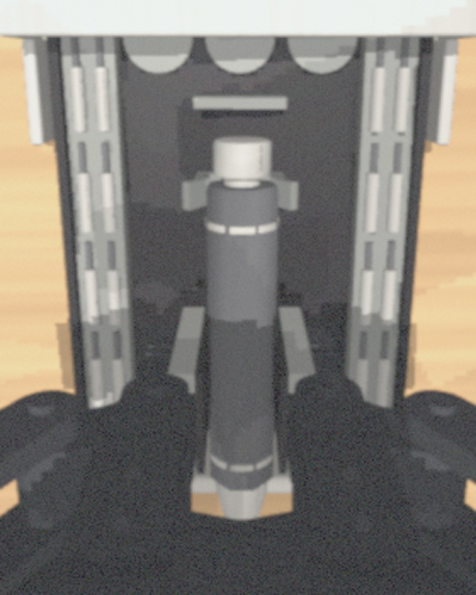

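The driver runs from (322,181) to (322,405), centred between the rear posts at (321.5,215). The end bar is at (321,161), and the front's top edge shows at about v≈383–388.

```bash
python3 - <<'E'
from h import *
c=cal('wrist')
f=lambda u,v:(180+u/1.7,100+v/1.7)
for n,p,z in [('bar',f(240,103),20),('post',f(240.5,195),27),('railfar',f(242,60),19),('railnear',f(239.5,400),19),('frontTopIn',f(242.5,478),34.5),('frontTopOut',f(242.5,491),34.5),('mouth',f(240,37),36),('drv+',f(242,140),62.3),('drv-',f(241,518),62.3)]: print(n,ray(c,p,z).round(1))
E
```

```text
bar [579.8 203.3  20. ]
post [554.3 203.9  27. ]
railfar [591.7 202.4  19. ]
railnear [483.4 206.2  19. ]
frontTopIn [465.  205.8  34.5]
frontTopOut [460.2 205.9  34.5]
mouth [597.3 202.7  36. ]
drv+ [574.3 202.9  62.3]
drv- [473.6 206.   62.3]
```

Request:
carry_out(targets=[{"dp": [-1,0,15],"yaw": 0},{"dp": [-1,0,27],"yaw": 0},{"dp": [-1,0,34],"yaw": 0},{"dp": [-1,0,38],"yaw": 0},{"dp": [-1,0,41],"yaw": 0},{"dp": [-1,0,41],"yaw": 0},{"dp": [-1,0,41],"yaw": 0}])

```text
clock: 6.6
eef_pos: [521.6, 204.1, 23.5]
tcp_rot: [-3.141, -0.0, -0.028]
contact_force: [-0.6, -0.6, -0.1]
opening: 0.173
grasp_force: 34.5
```

Request:
carry_out(targets=[{"dp": [0,0,0.6],"yaw": 0},{"dp": [0,0,0.6],"yaw": 0}])

```text
clock: 6.85
eef_pos: [521.6, 204.1, 22.9]
tcp_rot: [-3.141, -0.0, -0.028]
contact_force: [0.5, 0.6, 1.5]
opening: 0.173
grasp_force: 34.5
```

Request:
carry_out(targets=[{"dp": [0,0,0],"yaw": 0},{"dp": [0,0,0],"yaw": 0},{"dp": [0,0,0],"yaw": 0},{"dp": [0,0,0],"yaw": 0},{"dp": [0,0,0],"yaw": 0}], fingers=-0.3)

```text
clock: 7.48
eef_pos: [521.4, 204.1, 22.7]
tcp_rot: [3.142, 0.0, -0.028]
contact_force: [0.6, -0.5, 0.0]
opening: 0.348
grasp_force: 0.0
```

Request:
carry_out(targets=[{"dp": [0,0,-10],"yaw": 0},{"dp": [0,0,-25],"yaw": 0},{"dp": [0,0,-60],"yaw": 0},{"dp": [0,0,-100],"yaw": 0},{"dp": [0,0,-100],"yaw": 0},{"dp": [0,0,-100],"yaw": 0}])

```text
clock: 8.22
eef_pos: [521.4, 204.0, 123.1]
tcp_rot: [-3.141, -0.001, -0.028]
contact_force: [0.1, -0.2, -0.1]
opening: 0.351
grasp_force: 0.0
```

```bash
python3 - <<'E'
from h import *
c,im=snap('wrist','w4.png')
s=r.sense();print(s['clock'],s['eef_pos'],s['tcp_rot'],s['opening'])
a=im[100:400,180:460,::-1];cv2.imwrite('pics/c5.png',cv2.resize((255*(a/255.)**.6).astype(np.uint8),None,fx=2,fy=2,interpolation=cv2.INTER_CUBIC))
E
```

```text
8.275 [520.93926187 203.84072032 122.40178393] [ 3.14129627e+00  6.60767746e-04 -2.78986052e-02] 0.3496245933655896
```

View pics/c5.png

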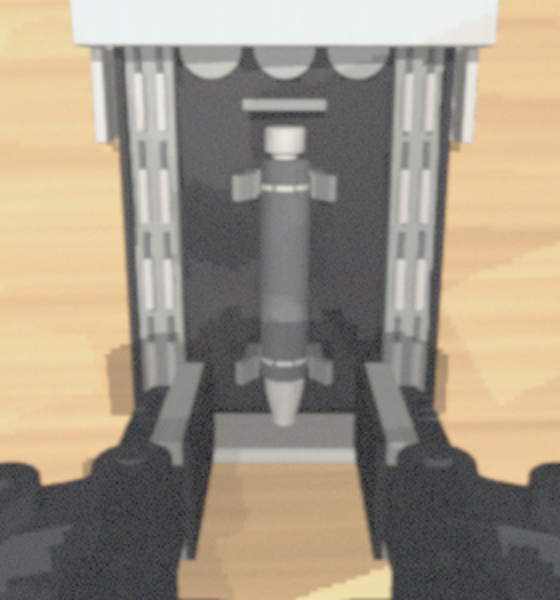

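The driver is seated between both post pairs, from (322,163) to (322,312) in full-image pixels, centred on the cradle. Next I'll close the fingers, move in front of the tray and press.

Request:
carry_out(targets=[{"dp": [-40,0,0],"yaw": 0},{"dp": [-85,0,0],"yaw": 0},{"dp": [-95,0,20],"yaw": 0},{"dp": [-95,0,60],"yaw": 0},{"dp": [-95,0,90],"yaw": 0},{"dp": [-95,0,102],"yaw": 0},{"dp": [-95,0,102],"yaw": 0},{"dp": [-95,0,102],"yaw": 0},{"dp": [-95,0,102],"yaw": 0}], fingers=-1)

```text
clock: 9.4
eef_pos: [427.2, 207.0, 21.6]
tcp_rot: [-3.141, -0.002, -0.028]
contact_force: [-0.3, 0.1, -0.2]
opening: 0.003
grasp_force: 0.0
```

```bash
python3 - <<'E'
from h import *
s=r.sense();print(s['clock'],s['eef_pos'],s['opening'],s['contact_force'])
im=r.grab_frame('wrist');cv2.imwrite('pics/w5.png',im[:,:,::-1])
E
```

```text
9.4 [427.1826285  206.98543865  21.57877713] 0.003447582055914879 [-0.30595291  0.13081025 -0.19072742]
```

Request:
carry_out(targets=[{"dp": [4,0,0],"yaw": 0},{"dp": [8,0,0],"yaw": 0},{"dp": [12,0,0],"yaw": 0},{"dp": [15,0,0],"yaw": 0},{"dp": [18,0,0],"yaw": 0},{"dp": [20,0,0],"yaw": 0},{"dp": [22,0,0],"yaw": 0},{"dp": [24,0,0],"yaw": 0},{"dp": [26,0,0],"yaw": 0},{"dp": [28,0,0],"yaw": 0}])

```text
clock: 10.7
eef_pos: [454.4, 205.9, 20.6]
tcp_rot: [3.141, 0.0, -0.028]
contact_force: [-1.4, 0.6, 0.3]
opening: 0.002
grasp_force: 0.5
```

Request:
carry_out(targets=[{"dp": [4,0,0],"yaw": 0},{"dp": [9,0,0],"yaw": 0},{"dp": [14,0,0],"yaw": 0},{"dp": [20,0,0],"yaw": 0},{"dp": [26,0,0],"yaw": 0},{"dp": [32,0,0],"yaw": 0},{"dp": [38,0,0],"yaw": 0},{"dp": [44,0,0],"yaw": 0},{"dp": [50,0,0],"yaw": 0},{"dp": [56,0,0],"yaw": 0},{"dp": [60,0,0],"yaw": 0},{"dp": [63,0,0],"yaw": 0}])

```text
clock: 12.2
eef_pos: [517.8, 204.2, 20.7]
tcp_rot: [-3.141, -0.0, -0.028]
contact_force: [-0.9, -0.5, 0.2]
opening: -0.002
grasp_force: 0.5
```

Request:
carry_out(targets=[{"dp": [2,0,0],"yaw": 0},{"dp": [4,0,0],"yaw": 0},{"dp": [6,0,0],"yaw": 0},{"dp": [8,0,0],"yaw": 0},{"dp": [10,0,0],"yaw": 0},{"dp": [12,0,0],"yaw": 0},{"dp": [14,0,0],"yaw": 0},{"dp": [16,0,0],"yaw": 0}])

```text
clock: 13.2
eef_pos: [533.6, 203.7, 20.7]
tcp_rot: [-3.142, 0.0, -0.028]
contact_force: [-0.8, 0.0, 1.2]
opening: 0.002
grasp_force: 0.5
```

Request:
carry_out(targets=[{"dp": [2,0,0],"yaw": 0},{"dp": [4,0,0],"yaw": 0},{"dp": [6,0,0],"yaw": 0},{"dp": [8,0,0],"yaw": 0},{"dp": [10,0,0],"yaw": 0},{"dp": [12,0,0],"yaw": 0}])

```text
clock: 13.95
eef_pos: [545.1, 203.3, 20.6]
tcp_rot: [3.141, 0.001, -0.028]
contact_force: [-3.0, 1.3, 2.0]
opening: 0.0
grasp_force: 1.6
```

Request:
carry_out(targets=[{"dp": [1,0,0],"yaw": 0},{"dp": [2,0,0],"yaw": 0},{"dp": [3,0,0],"yaw": 0},{"dp": [4,0,0],"yaw": 0},{"dp": [5,0,0],"yaw": 0},{"dp": [6,0,0],"yaw": 0},{"dp": [6,0,0],"yaw": 0}])

```text
clock: 14.82
eef_pos: [551.5, 203.2, 20.6]
tcp_rot: [3.142, 0.0, -0.028]
contact_force: [-3.8, -0.3, 0.1]
opening: -0.002
grasp_force: 1.5
```

Request:
carry_out(targets=[{"dp": [1,0,0],"yaw": 0},{"dp": [2,0,0],"yaw": 0},{"dp": [3,0,0],"yaw": 0},{"dp": [4,0,0],"yaw": 0},{"dp": [4,0,0],"yaw": 0}])

```text
clock: 15.45
eef_pos: [555.5, 203.0, 20.6]
tcp_rot: [3.142, 0.0, -0.028]
contact_force: [-3.9, -1.1, 0.4]
opening: -0.004
grasp_force: 1.8
```

Request:
carry_out(targets=[{"dp": [0.5,0,0],"yaw": 0},{"dp": [1,0,0],"yaw": 0},{"dp": [1.5,0,0],"yaw": 0},{"dp": [2,0,0],"yaw": 0},{"dp": [2,0,0],"yaw": 0}])

```text
clock: 16.08
eef_pos: [557.4, 203.0, 20.6]
tcp_rot: [3.142, 0.0, -0.028]
contact_force: [-3.7, -0.5, -0.6]
opening: 0.005
grasp_force: 2.2
```

Request:
carry_out(targets=[{"dp": [0.5,0,0],"yaw": 0},{"dp": [1,0,0],"yaw": 0},{"dp": [1.5,0,0],"yaw": 0},{"dp": [1.5,0,0],"yaw": 0}])

```text
clock: 16.58
eef_pos: [558.9, 202.9, 20.6]
tcp_rot: [3.141, 0.0, -0.028]
contact_force: [-4.5, -0.3, -0.1]
opening: 0.001
grasp_force: 2.4
```

Request:
carry_out(targets=[{"dp": [0.5,0,0],"yaw": 0},{"dp": [1,0,0],"yaw": 0},{"dp": [1,0,0],"yaw": 0}])

```text
clock: 16.95
eef_pos: [559.9, 202.9, 20.6]
tcp_rot: [3.142, 0.0, -0.028]
contact_force: [-4.7, -0.2, 0.2]
opening: -0.001
grasp_force: 2.5
```

Request:
carry_out(targets=[{"dp": [0.5,0,0],"yaw": 0},{"dp": [1,0,0],"yaw": 0},{"dp": [1,0,0],"yaw": 0}])

```text
clock: 17.32
eef_pos: [560.8, 202.9, 20.6]
tcp_rot: [3.141, 0.0, -0.028]
contact_force: [-4.7, -0.0, 0.1]
opening: -0.0
grasp_force: 2.6
```

Request:
carry_out(targets=[{"dp": [0.5,0,0],"yaw": 0},{"dp": [1,0,0],"yaw": 0},{"dp": [1,0,0],"yaw": 0}])

```text
clock: 17.7
eef_pos: [561.7, 202.9, 20.6]
tcp_rot: [3.141, 0.0, -0.028]
contact_force: [-5.3, -0.4, 0.6]
opening: -0.001
grasp_force: 2.7
```

Request:
carry_out(targets=[{"dp": [0.4,0,0],"yaw": 0},{"dp": [0.8,0,0],"yaw": 0},{"dp": [0.8,0,0],"yaw": 0}])

```text
clock: 18.08
eef_pos: [562.4, 202.8, 20.6]
tcp_rot: [3.141, 0.001, -0.028]
contact_force: [-5.7, -0.1, 0.5]
opening: 0.001
grasp_force: 2.8
```

Request:
carry_out(targets=[{"dp": [0.4,0,0],"yaw": 0},{"dp": [0.7,0,0],"yaw": 0},{"dp": [0.7,0,0],"yaw": 0}])

```text
clock: 18.45
eef_pos: [563.1, 202.8, 20.6]
tcp_rot: [3.141, 0.001, -0.028]
contact_force: [-6.1, 0.2, 0.1]
opening: -0.003
grasp_force: 2.9
```

Request:
carry_out(targets=[{"dp": [0.4,0,0],"yaw": 0},{"dp": [0.7,0,0],"yaw": 0},{"dp": [0.7,0,0],"yaw": 0}])

```text
clock: 18.82
eef_pos: [563.8, 202.8, 20.6]
tcp_rot: [3.141, 0.001, -0.028]
contact_force: [-5.5, -1.0, 0.2]
opening: 0.001
grasp_force: 3.0
```

Request:
carry_out(targets=[{"dp": [0.4,0,0],"yaw": 0},{"dp": [0.6,0,0],"yaw": 0},{"dp": [0.6,0,0],"yaw": 0}])

```text
clock: 19.2
eef_pos: [564.3, 202.8, 20.6]
tcp_rot: [3.141, 0.001, -0.028]
contact_force: [-5.3, -0.3, 1.0]
opening: -0.002
grasp_force: 3.0
```

Request:
carry_out(targets=[{"dp": [0.4,0,0],"yaw": 0},{"dp": [0.6,0,0],"yaw": 0},{"dp": [0.6,0,0],"yaw": 0}])

```text
clock: 19.58
eef_pos: [564.9, 202.8, 20.6]
tcp_rot: [3.141, 0.001, -0.028]
contact_force: [-6.5, 0.8, 1.3]
opening: -0.003
grasp_force: 3.1
```

Request:
carry_out(targets=[{"dp": [0.4,0,0],"yaw": 0},{"dp": [0.6,0,0],"yaw": 0},{"dp": [0.6,0,0],"yaw": 0}])

```text
clock: 19.95
eef_pos: [565.4, 202.8, 20.6]
tcp_rot: [3.141, 0.001, -0.028]
contact_force: [-6.2, -0.5, 1.1]
opening: -0.003
grasp_force: 3.2
```

Request:
carry_out(targets=[{"dp": [0.4,0,0],"yaw": 0},{"dp": [0.6,0,0],"yaw": 0},{"dp": [0.6,0,0],"yaw": 0}])

```text
clock: 20.32
eef_pos: [566.0, 202.7, 20.6]
tcp_rot: [3.141, 0.001, -0.028]
contact_force: [-6.5, -0.3, 1.1]
opening: -0.002
grasp_force: 3.3
```

Request:
carry_out(targets=[{"dp": [0.3,0,0],"yaw": 0},{"dp": [0.5,0,0],"yaw": 0},{"dp": [0.5,0,0],"yaw": 0}])

```text
clock: 20.7
eef_pos: [566.5, 202.7, 20.6]
tcp_rot: [3.141, 0.001, -0.028]
contact_force: [-6.9, -0.0, 1.7]
opening: -0.006
grasp_force: 3.4
```

Request:
carry_out(targets=[{"dp": [0.3,0,0],"yaw": 0},{"dp": [0.5,0,0],"yaw": 0},{"dp": [0.5,0,0],"yaw": 0}])

```text
clock: 21.08
eef_pos: [566.9, 202.7, 20.6]
tcp_rot: [3.141, 0.001, -0.028]
contact_force: [-6.3, -0.0, 0.9]
opening: -0.001
grasp_force: 3.5
```

Request:
carry_out(targets=[{"dp": [0.3,0,0],"yaw": 0},{"dp": [0.5,0,0],"yaw": 0},{"dp": [0.5,0,0],"yaw": 0}])

```text
clock: 21.45
eef_pos: [567.4, 202.7, 20.6]
tcp_rot: [3.141, 0.001, -0.028]
contact_force: [-7.3, -0.9, 0.6]
opening: -0.003
grasp_force: 3.4
```

Request:
carry_out(targets=[{"dp": [0.3,0,0],"yaw": 0},{"dp": [0.5,0,0],"yaw": 0},{"dp": [0.5,0,0],"yaw": 0}])

```text
clock: 21.82
eef_pos: [568.1, 202.7, 20.6]
tcp_rot: [3.141, 0.001, -0.028]
contact_force: [-6.2, -1.2, 1.5]
opening: 0.004
grasp_force: 3.2
```

Request:
carry_out(targets=[{"dp": [0.3,0,0],"yaw": 0},{"dp": [0.4,0,0],"yaw": 0},{"dp": [0.4,0,0],"yaw": 0}])

```text
clock: 22.2
eef_pos: [568.5, 202.6, 20.6]
tcp_rot: [3.141, 0.001, -0.028]
contact_force: [-5.8, -0.0, 0.3]
opening: 0.004
grasp_force: 3.0
```

Request:
carry_out(targets=[{"dp": [0.2,0,0],"yaw": 0},{"dp": [0.4,0,0],"yaw": 0},{"dp": [0.4,0,0],"yaw": 0}])

```text
clock: 22.58
eef_pos: [569.1, 202.6, 20.6]
tcp_rot: [3.141, 0.0, -0.028]
contact_force: [-6.3, -0.7, 0.2]
opening: 0.004
grasp_force: 2.7
```

Request:
carry_out(targets=[{"dp": [0.2,0,0],"yaw": 0},{"dp": [0.4,0,0],"yaw": 0},{"dp": [0.4,0,0],"yaw": 0}])

```text
clock: 22.95
eef_pos: [569.5, 202.6, 20.6]
tcp_rot: [3.141, 0.001, -0.028]
contact_force: [-6.2, -1.2, 0.6]
opening: 0.004
grasp_force: 2.8
```

Request:
carry_out(targets=[{"dp": [0.2,0,0],"yaw": 0},{"dp": [0.4,0,0],"yaw": 0},{"dp": [0.4,0,0],"yaw": 0}])

```text
clock: 23.32
eef_pos: [569.9, 202.6, 20.6]
tcp_rot: [3.141, 0.0, -0.028]
contact_force: [-4.9, -1.0, 0.5]
opening: -0.001
grasp_force: 2.6
```

Request:
carry_out(targets=[{"dp": [0.2,0,0],"yaw": 0},{"dp": [0.4,0,0],"yaw": 0},{"dp": [0.4,0,0],"yaw": 0}])

```text
clock: 23.7
eef_pos: [570.3, 202.6, 20.6]
tcp_rot: [3.141, 0.0, -0.028]
contact_force: [-5.2, -1.4, -0.3]
opening: 0.001
grasp_force: 2.6
```

Request:
carry_out(targets=[{"dp": [0.2,0,0],"yaw": 0},{"dp": [0.4,0,0],"yaw": 0},{"dp": [0.4,0,0],"yaw": 0}])

```text
clock: 24.08
eef_pos: [570.7, 202.6, 20.6]
tcp_rot: [3.141, 0.0, -0.028]
contact_force: [-7.3, -0.8, 0.9]
opening: -0.002
grasp_force: 2.8
```

Request:
carry_out(targets=[{"dp": [0.2,0,0],"yaw": 0},{"dp": [0.4,0,0],"yaw": 0},{"dp": [0.4,0,0],"yaw": 0}])

```text
clock: 24.45
eef_pos: [571.1, 202.6, 20.6]
tcp_rot: [3.141, 0.001, -0.028]
contact_force: [-5.9, -0.0, 1.0]
opening: -0.002
grasp_force: 2.8
```

Request:
carry_out(targets=[{"dp": [0.2,0,0],"yaw": 0},{"dp": [0.4,0,0],"yaw": 0},{"dp": [0.4,0,0],"yaw": 0}])

```text
clock: 24.82
eef_pos: [571.5, 202.6, 20.6]
tcp_rot: [3.141, 0.001, -0.028]
contact_force: [-5.0, -1.4, 0.4]
opening: -0.001
grasp_force: 2.9
```

Request:
carry_out(targets=[{"dp": [0.3,0,0],"yaw": 0},{"dp": [0.5,0,0],"yaw": 0},{"dp": [0.5,0,0],"yaw": 0}])

```text
clock: 25.2
eef_pos: [571.8, 202.5, 20.6]
tcp_rot: [3.141, 0.001, -0.028]
contact_force: [-6.0, -0.8, 0.8]
opening: 0.002
grasp_force: 3.0
```

Request:
carry_out(targets=[{"dp": [0.3,0,0],"yaw": 0},{"dp": [0.5,0,0],"yaw": 0},{"dp": [0.5,0,0],"yaw": 0}])

```text
clock: 25.58
eef_pos: [571.9, 202.5, 20.6]
tcp_rot: [3.141, 0.002, -0.028]
contact_force: [-7.8, -0.8, 1.9]
opening: 0.005
grasp_force: 4.0
```

The TCP advanced only 0.1 mm of the commanded 0.5 mm and the force rose, so this is the hard stop, past where the catch takes. I'll back off.

Request:
carry_out(targets=[{"dp": [-1,0,0],"yaw": 0},{"dp": [-2,0,0],"yaw": 0},{"dp": [-3,0,0],"yaw": 0},{"dp": [-4,0,0],"yaw": 0},{"dp": [-5,0,0],"yaw": 0},{"dp": [-7,0,0],"yaw": 0},{"dp": [-10,0,0],"yaw": 0},{"dp": [-30,0,0],"yaw": 0},{"dp": [-60,0,0],"yaw": 0},{"dp": [-80,0,-40],"yaw": 0},{"dp": [-80,0,-90],"yaw": 0},{"dp": [-80,0,-100],"yaw": 0}])

```text
clock: 27.08
eef_pos: [495.8, 206.3, 124.6]
tcp_rot: [-3.138, -0.008, -0.028]
contact_force: [0.3, 0.3, -0.6]
opening: 0.002
grasp_force: 0.0
```

```bash
python3 - <<'E'
from h import *
import time
c,im=snap('wrist','w6.png')
s=r.sense();print(s['clock'],s['eef_pos'],s['contact_force'])
for x in(567.3,579): print(x,proj(c,[[x,203,34.5],[597.3,202.7,36]]))
E
```

```text
27.125 [495.47726609 206.06152532 124.20135085] [ 0.8631279  -0.02084302  0.91864599]
567.3 [[325.69890777 131.38969081]
 [324.94199748  76.85690452]]
579 [[325.20707829 110.76791623]
 [324.94199748  76.85690452]]
```

View pics/w6.png

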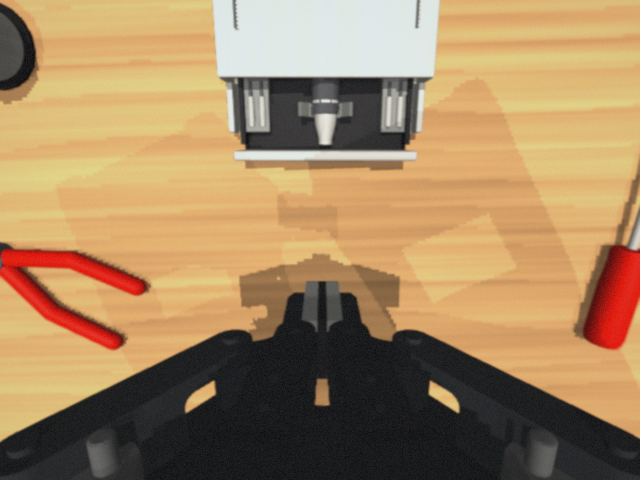

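The view shows the front at v≈160, which is about x=551, some 46 mm out from the mouth. The tray sprang back, so the catch did not take. The driver is still in its posts at (325,110). I'll press again, further onto the stop, and watch the force while backing off.

Request:
carry_out(targets=[{"dp": [0,0,40],"yaw": 0},{"dp": [0,0,80],"yaw": 0},{"dp": [0,0,100],"yaw": 0},{"dp": [0,0,100],"yaw": 0},{"dp": [15,0,100],"yaw": 0},{"dp": [30,0,100],"yaw": 0},{"dp": [35,0,100],"yaw": 0},{"dp": [40,0,100],"yaw": 0},{"dp": [44,0,100],"yaw": 0},{"dp": [48,0,100],"yaw": 0},{"dp": [52,0,100],"yaw": 0},{"dp": [55,0,100],"yaw": 0}])

```text
clock: 28.62
eef_pos: [547.2, 203.2, 20.5]
tcp_rot: [3.141, 0.001, -0.028]
contact_force: [-3.9, 1.2, 2.6]
opening: 0.001
grasp_force: 1.8
```

Request:
carry_out(targets=[{"dp": [1.5,0,0],"yaw": 0},{"dp": [3,0,0],"yaw": 0},{"dp": [4.5,0,0],"yaw": 0},{"dp": [6,0,0],"yaw": 0},{"dp": [7.5,0,0],"yaw": 0},{"dp": [9,0,0],"yaw": 0},{"dp": [10,0,0],"yaw": 0},{"dp": [11,0,0],"yaw": 0},{"dp": [12,0,0],"yaw": 0},{"dp": [13,0,0],"yaw": 0}])

```text
clock: 29.88
eef_pos: [560.4, 202.9, 20.6]
tcp_rot: [3.141, 0.001, -0.028]
contact_force: [-4.9, -0.4, 2.7]
opening: -0.003
grasp_force: 2.8
```

Request:
carry_out(targets=[{"dp": [0.7,0,0],"yaw": 0},{"dp": [1.4,0,0],"yaw": 0},{"dp": [2.1,0,0],"yaw": 0},{"dp": [2.8,0,0],"yaw": 0},{"dp": [3.5,0,0],"yaw": 0},{"dp": [4.2,0,0],"yaw": 0},{"dp": [5,0,0],"yaw": 0},{"dp": [5.7,0,0],"yaw": 0},{"dp": [6.4,0,0],"yaw": 0},{"dp": [7,0,0],"yaw": 0}])

```text
clock: 31.12
eef_pos: [567.0, 202.7, 20.6]
tcp_rot: [3.141, 0.001, -0.028]
contact_force: [-7.6, 0.8, 3.4]
opening: -0.003
grasp_force: 3.6
```

Request:
carry_out(targets=[{"dp": [0.6,0,0],"yaw": 0},{"dp": [1.2,0,0],"yaw": 0},{"dp": [1.8,0,0],"yaw": 0},{"dp": [2.4,0,0],"yaw": 0},{"dp": [3,0,0],"yaw": 0},{"dp": [3,0,0],"yaw": 0}])

```text
clock: 31.88
eef_pos: [570.4, 202.5, 20.6]
tcp_rot: [3.141, 0.001, -0.028]
contact_force: [-6.0, 0.1, 1.4]
opening: -0.001
grasp_force: 2.8
```

Request:
carry_out(targets=[{"dp": [0.4,0,0],"yaw": 0},{"dp": [0.8,0,0],"yaw": 0},{"dp": [1.1,0,0],"yaw": 0},{"dp": [1.4,0,0],"yaw": 0},{"dp": [1.4,0,0],"yaw": 0}])

```text
clock: 32.5
eef_pos: [571.6, 202.5, 20.6]
tcp_rot: [3.141, 0.001, -0.028]
contact_force: [-6.4, -0.2, 2.5]
opening: -0.001
grasp_force: 3.0
```

Request:
carry_out(targets=[{"dp": [0.3,0,0],"yaw": 0},{"dp": [0.5,0,0],"yaw": 0},{"dp": [0.5,0,0],"yaw": 0}])

```text
clock: 32.88
eef_pos: [571.9, 202.5, 20.6]
tcp_rot: [3.141, 0.002, -0.028]
contact_force: [-7.7, -0.2, 2.6]
opening: 0.002
grasp_force: 3.6
```

Same place as before. I'll press a little further.

Request:
carry_out(targets=[{"dp": [0.2,0,0],"yaw": 0},{"dp": [0.4,0,0],"yaw": 0},{"dp": [0.4,0,0],"yaw": 0}])

```text
clock: 33.25
eef_pos: [571.9, 202.5, 20.6]
tcp_rot: [3.141, 0.002, -0.028]
contact_force: [-8.8, 1.1, 4.7]
opening: 0.001
grasp_force: 4.4
```

Request:
carry_out(targets=[{"dp": [0.2,0,0],"yaw": 0},{"dp": [0.4,0,0],"yaw": 0},{"dp": [0.4,0,0],"yaw": 0}])

```text
clock: 33.62
eef_pos: [571.9, 202.5, 20.6]
tcp_rot: [3.141, 0.003, -0.028]
contact_force: [-10.1, 0.5, 5.9]
opening: 0.002
grasp_force: 5.1
```

Request:
carry_out(targets=[{"dp": [-0.7,0,0],"yaw": 0},{"dp": [-1.4,0,0],"yaw": 0},{"dp": [-2.1,0,0],"yaw": 0},{"dp": [-2.8,0,0],"yaw": 0},{"dp": [-3.5,0,0],"yaw": 0},{"dp": [-3.5,0,0],"yaw": 0}])

```text
clock: 34.38
eef_pos: [569.8, 202.6, 20.6]
tcp_rot: [3.141, 0.0, -0.028]
contact_force: [-3.9, -2.1, -1.0]
opening: 0.003
grasp_force: 2.1
```

Request:
carry_out(targets=[{"dp": [-0.5,0,0],"yaw": 0},{"dp": [-1,0,0],"yaw": 0},{"dp": [-1.5,0,0],"yaw": 0},{"dp": [-2,0,0],"yaw": 0},{"dp": [-2,0,0],"yaw": 0}])

```text
clock: 35.0
eef_pos: [567.9, 202.8, 20.7]
tcp_rot: [-3.142, -0.0, -0.028]
contact_force: [-2.3, -1.2, -1.5]
opening: 0.003
grasp_force: 1.6
```

Request:
carry_out(targets=[{"dp": [-0.5,0,0],"yaw": 0},{"dp": [-1,0,0],"yaw": 0},{"dp": [-1.5,0,0],"yaw": 0},{"dp": [-2,0,0],"yaw": 0},{"dp": [-2,0,0],"yaw": 0}])

```text
clock: 35.62
eef_pos: [566.7, 203.1, 21.1]
tcp_rot: [-3.141, -0.002, -0.028]
contact_force: [0.5, 0.5, 0.4]
opening: -0.0
grasp_force: 0.0
```

Contact was lost near 567 mm, so the tray is holding. I'll wait, then retreat.

Request:
carry_out(targets=[{"dp": [-2,0,0],"yaw": 0},{"dp": [-4,0,0],"yaw": 0},{"dp": [-6,0,0],"yaw": 0},{"dp": [-6,0,0],"yaw": 0},{"dp": [-6,0,0],"yaw": 0},{"dp": [-6,0,0],"yaw": 0}])

```text
clock: 36.38
eef_pos: [560.0, 203.0, 20.7]
tcp_rot: [-3.142, -0.0, -0.028]
contact_force: [-0.4, -0.2, -0.6]
opening: 0.002
grasp_force: 0.0
```

Request:
carry_out(targets=[{"dp": [-10,0,0],"yaw": 0},{"dp": [-30,0,0],"yaw": 0},{"dp": [-60,0,0],"yaw": 0},{"dp": [-70,0,-30],"yaw": 0},{"dp": [-70,0,-80],"yaw": 0},{"dp": [-70,0,-100],"yaw": 0},{"dp": [-70,0,-100],"yaw": 0},{"dp": [-70,0,-100],"yaw": 0}])

```text
clock: 37.38
eef_pos: [489.1, 204.7, 119.8]
tcp_rot: [3.141, 0.001, -0.028]
contact_force: [0.3, -0.3, -0.3]
opening: 0.003
grasp_force: 0.0
```

```bash
python3 - <<'E'
from h import *
c,im=snap('wrist','w7.png')
s=r.sense();print(s['clock'],s['eef_pos'],s['contact_force'])
print(proj(c,[[578.5,203,34.5],[551,203,34.5],[597.3,202.7,36]]))
# brightness profile up the image at the tray-front columns
print([(v,int(im[v,250:265].mean())) for v in range(60,180,3)])
E
```

```text
37.425 [488.99758612 204.5533222  119.49920091] [-0.22082761  0.46976551 -0.10980079]
[[321.46548398  97.12441238]
 [322.7770337  146.75188282]
 [321.0492252   60.53866255]]
[(60, 132), (63, 71), (66, 85), (69, 89), (72, 53), (75, 36), (78, 36), (81, 53), (84, 53), (87, 76), (90, 216), (93, 221), (96, 217), (99, 109), (102, 80), (105, 157), (108, 158), (111, 158), (114, 159), (117, 222), (120, 180), (123, 172), (126, 173), (129, 167), (132, 164), (135, 168), (138, 172), (141, 174), (144, 177), (147, 176), (150, 176), (153, 178), (156, 179), (159, 175), (162, 174), (165, 173), (168, 169), (171, 170), (174, 168), (177, 167)]
```

```bash
python3 - <<'E'
from h import *
im=cv2.imread('pics/w7.png',0);c=cal('wrist')
print([(v,int(im[v,317:326].mean())) for v in range(56,104,2)])
for v in(66,72,76): print(v,[(u,int(im[v-1:v+2,u].mean())) for u in range(295,350,3)])
print(proj(c,[[589,203,20],[578.5+16.5,203,20]]))
E
```

```text
[(56, 221), (58, 217), (60, 146), (62, 105), (64, 112), (66, 137), (68, 142), (70, 192), (72, 204), (74, 204), (76, 202), (78, 201), (80, 204), (82, 204), (84, 111), (86, 33), (88, 125), (90, 216), (92, 221), (94, 221), (96, 219), (98, 170), (100, 78), (102, 53)]
66 [(295, 34), (298, 30), (301, 32), (304, 34), (307, 32), (310, 41), (313, 107), (316, 125), (319, 135), (322, 142), (325, 127), (328, 113), (331, 74), (334, 30), (337, 28), (340, 28), (343, 24), (346, 29), (349, 29)]
72 [(295, 36), (298, 37), (301, 37), (304, 34), (307, 38), (310, 35), (313, 90), (316, 171), (319, 208), (322, 217), (325, 192), (328, 147), (331, 43), (334, 34), (337, 37), (340, 39), (343, 35), (346, 36), (349, 34)]
76 [(295, 35), (298, 34), (301, 36), (304, 37), (307, 37), (310, 37), (313, 61), (316, 164), (319, 209), (322, 214), (325, 185), (328, 123), (331, 36), (334, 36), (337, 36), (340, 36), (343, 36), (346, 33), (349, 33)]
[[320.78389309  80.60711963]
 [320.49457005  69.7392555 ]]
```

The front sits at about −19 mm in the case frame with nothing touching it. The driver's tip is centred on the axis and within about 2 mm of its place along it. I'll hand the job in.

```bash
python3 -c "
from rig import r
print(r.sign_off())"
```

```text
the job is handed in; nothing more can be done
None
```

The driver is back in its cradle and the tray has stayed latched by itself, with its front about 19 mm in front of the mouth. It took two presses because the tray sprang out after the first; measured force peaked near 10 N. The job is handed in, but sign-off returned no verdict.

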